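Red pattern weight off its bar and onto the card pattern

ROBOT

A 6-joint arm with a two-finger parallel gripper is mounted at the origin on the work surface. World frame = base frame: x ahead of the robot, y to its left, z up, the work surface at z = 0. Lengths are in m, angles in rad, forces in N, time in s.
With the tool pointing down it reaches from about 0.375 to 0.975 m from the base axis. Payload 3.8 kg.
Tool frame: the origin (TCP) lies at the very end of the fingers, on their centre line; the grasp point (between the pads) lies 19 mm behind it; z points along the fingers, y is the line along which they close (so a half turn about z gives the same grasp; the last joint's range is limited). The gripper opens to 85 mm and grips with 20 to 120 N. Pads are 22 mm wide; open, the fingers measure 114 mm over their backs; the gripper's body (76 mm by 85 mm) begins 54 mm behind the grasp point. The pads swing forward as they close: fully open they stand 13 mm farther back than shut.
Start: joints at [1.264, 0.264, 1.604, -0, 1.274, -0.037], TCP at [0.18, 0.651, 0.231] pointing down, gripper open.
Joint ranges: [-2.63, 2.63], [-0.94, 2.18], [0.31, 2.57], [-1.31, 4.45], [0, 2.66], [-2.55, 2.55]. Speed limits (rad/s): [2.57, 2.57, 3.14, 3.14, 3.14, 3.14].

INTERFACE

Orientations are given as a rotation vector (axis times angle).
In Python, from workcell import * gives the robot as it stands.
- The arm moves only by the shell command python3 -m crank 'ROWS' [OPENING] [FORCE]. ROWS is JSON, a list that holds one entry, the list of rows, each a list of 6 numbers: the shift along the tool's x, y, z in cm, then the turn, a rotation vector about the tool's x, y, z in rad. In form: [[[dx, dy, dz, ax, ay, az], ...]]. A call has 1 to 8 rows; each row shifts and turns the commanded pose from where the row before left it, along the tool's axes as they then stand; what a row does not reach is not made up. A row lasts 1/12 s, in which the tool goes at most 41.7 mm and 7.16 degrees, less where a joint would pass 70% of its speed; a pose out of reach is approached as far as the arm can. A call with a gripper value outside its range is refused whole. OPENING is the finger opening in cm, from 0 to 8.54, set as the call begins (- or left out, the last holds). The fingers move at their own pace and stop on an object; FORCE is the grip in N (left out, the last holds). Time passes only in rows, so rows that do not move let the fingers close. It gives the time, the measured TCP pose, the force, the opening and the grip force at its end, in the units of the state.
- read_state(): the state, without advancing time (a new reading comes with each control period).
- read_camera(name): name is "scene" or "side" or "wrist"; returns the picture (480x640x3 uint8, blue, green, red); there is no depth.
- camera_model(name): a dict with "camera_matrix" (3x3 intrinsics, pixels), "R" (3x3) and "t" (3): a world point X has camera coordinates R X + t. Camera axes: x right, y down, z forward; pixel columns grow to the right and rows downward; lengths in m; the calibration is good to about 2 mm. A picture is of the moment at which its call begins: read the wrist's pose just before it. camera_model takes no time and is no camera call; for the wrist camera it gives the pose at the moment of the call.
- finish_job(): hands the job in; it is judged then, once.
The state is a dict: "time": time; "q": joint angles; "joint_vel": joint speeds; "joint_torque": joint torques, N m; "tool_pos": TCP position; "tcp_rot": TCP orientation; "wrist_force": force on the tool from outside, world axes, zero at the start; "torque": the same for the moment, N m; "width": opening from 0.0 (shut) to 1.0 (fully open); "grip_force": force on a finger pad.
Only numpy, scipy, OpenCV 4.12 (cv2) and the standard library are available. Lean on these libraries where they do the work, as an engineer would, in place of code of your own. Each camera call takes 0.05 s, during which the arm holds its last target. There are 200 camera calls.

TASK

Take the red pattern weight off the storage rack by sliding it off the open end of its bar, then set it down gently, standing upright, in the middle of the white circle on the card pattern and let go. Leave the blue weight hanging where it is.

Things in the scene. Friction and masses are not known exactly. Their poses are not given: they have to be found in the camera images.
- red_weight: Red steel block, 40 mm wide (x), 44 long (y), 56 tall (z), 0.45 kg, with a round 26 mm hole right through along its y axis, the hole's axis 36 mm above its underside. Origin: centre of the underside, z up. Hangs upright on either of the rack's bars, the bar touching the hole's top: lifting it 7 mm centres the hole on the bar. Its two sides 40 mm apart are free to grip from above.
- blue_weight: Blue block of the same shape, size and axes as the red one, hanging on the rack's other bar; it stays there.
- rack: Fixed rack: steel base 250 x 110 x 12 mm (x, y, z), two wooden posts 160 mm high, each with a level round bar 12 mm thick. Origin: centre of the base's underside. Bar axes at x = -65 and +65 mm, z = 150 mm, running from the post (y = 0, fixed) along the rack's -y to the open end at y = -150 mm. Weights hang centred at y = -60 to -90 mm, their y axis along the bar.
- mark: White circle 90 mm across with a small black cross, at one end of a brown card pattern fixed on the table. Origin: the circle's centre on the card's top, 2 mm above the table, z up. A yellow weight like the others stands about 170 mm away at the card's other end; nothing else stands within 100 mm.
Mind the look-alikes: they are no part of the job. There is more than one size of the red_weight; the job needs the smallest.

How it is judged:
On the way:
1. the red weight is slid clear past the open end of its bar, still held up at bar height or above the rack's base (y of red_weight in the frame of rack below -0.172 m and height (world z) of red_weight above 0.05 m), for 0.1 s.
At the end, for the whole second after the job is handed in: The red weight stands upright (within about 11 degrees), released and at rest, on the card inside the white circle, its centre within 20 mm of the circle's centre; the blue weight hangs on its bar within 25 mm of where it started (horizontal distance between red_weight and mark below 0.02 m and z of red_weight in the frame of mark below 0.006 m and angle between red_weight's own z axis and vertical below 0.2 rad and linear speed of red_weight below 0.02 m/s and distance of blue_weight from where it was at the start of the episode below 0.025 m); the robot touches nothing.
It fails at once if the blue weight is pushed more than 25 mm from where it hung (distance of blue_weight from where it was at the start of the episode above 0.025 m).
It fails at once if the red weight falls to the table or hits it at speed (it is dropped, not set down) (linear speed of red_weight above 0.7 m/s and height (world z) of red_weight below 0.03 m).
It also fails if it takes over 38 s, if anything falls off the work surface, if the arm or the gripper's body presses on something with over 40 N, if the wrist force passes 120 N, or if a joint passes its speed limit or range.

## Working session

There is one attempt and no reset: what is moved stays moved. The work goes in short steps, Python scripts to look and compute and a shell command to move; the robot and the scene stay as the last step left them, time stands still between calls to the robot, and variables do not carry over. Pictures are saved under pics/ and viewed, at most 10 in all, crops included, and the job is handed in when it is done.

```bash
ls; mkdir -p pics; python3 - <<'E'
from workcell import *
import cv2
s=read_state();print(s['tool_pos'],s['tcp_rot'],s['time'])
for n in("scene","side"):
    cv2.imwrite(f"pics/{n}0.png",read_camera(n)); m=camera_model(n);print(n,m)
E
```

```text
pics
[0.17966672 0.64988272 0.2299179 ] [-0.42244555 -3.11264819  0.00356612] 0.0
scene {'camera_matrix': array([[448.70750362,   0.        , 325.44626006],
       [  0.        , 448.70750362, 230.66184712],
       [  0.        ,   0.        ,   1.        ]]), 'R': array([[-0.13645059,  0.99060895, -0.00866892],
       [ 0.64494531,  0.08218839, -0.75979643],
       [-0.75194865, -0.10926565, -0.65010325]]), 't': array([ 0.05797613, -0.26430293,  1.32520755])}
side {'camera_matrix': array([[529.70126087,   0.        , 323.01495186],
       [  0.        , 529.70126087, 239.5415902 ],
       [  0.        ,   0.        ,   1.        ]]), 'R': array([[ 0.93423034, -0.35624501, -0.01741143],
       [-0.26202877, -0.65239727, -0.71113903],
       [ 0.24198056,  0.66892996, -0.70283577]]), 't': array([-0.44444989,  0.22268175,  0.82166351])}
```

View pics/scene0.png

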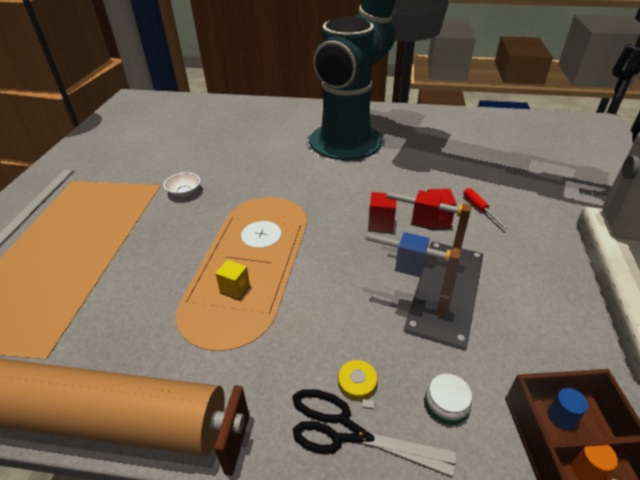

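View pics/side0.png

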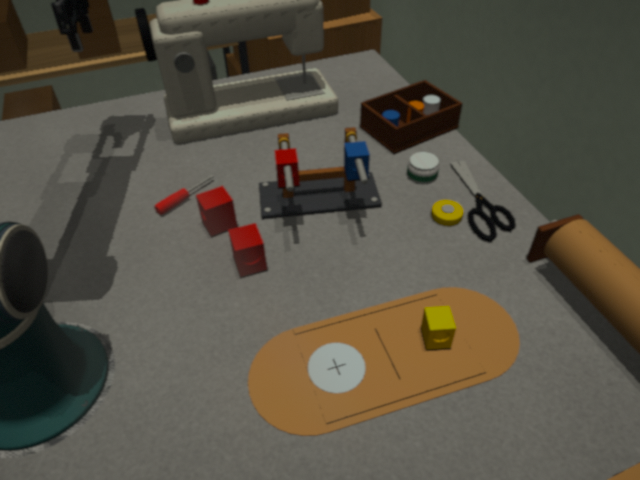

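Candidates for the red weight, in side-view pixels: the block hanging on the bar at (287,165), and red blocks standing at (216,210) and (248,250). The screwdriver handle at (172,202) is also red. The description fits the hanging one, so I'll check it in a close crop.

```bash
python3 - <<'E'
import cv2
a=cv2.imread("pics/side0.png")[120:260,190:390];cv2.imwrite("pics/c1.png",cv2.resize(a,None,fx=4,fy=4,interpolation=cv2.INTER_CUBIC))
a=cv2.imread("pics/scene0.png")[180:350,355:515];cv2.imwrite("pics/c2.png",cv2.resize(a,None,fx=3.5,fy=3.5,interpolation=cv2.INTER_CUBIC))
E
```

```text
(no output)
```

View pics/c1.png

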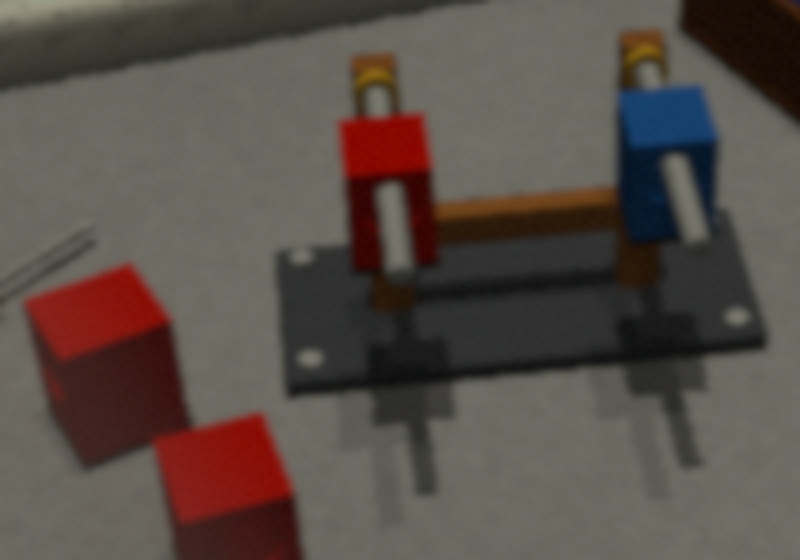

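View pics/c2.png

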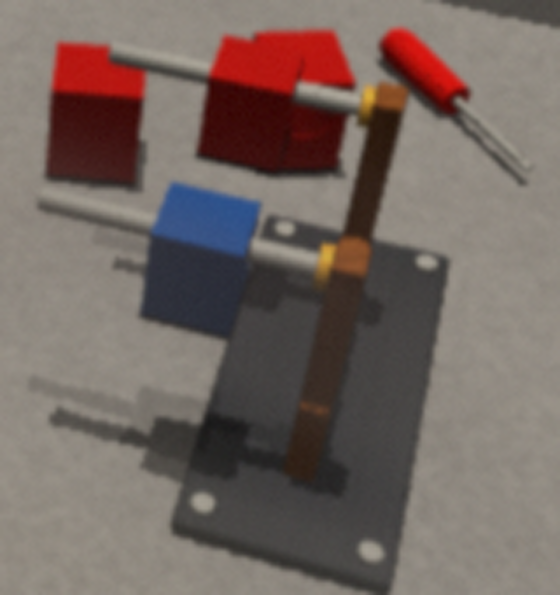

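The hanging red weight is the smallest and sits on the x = -65 mm bar. Its upper face is at about (287,154) in the side view, and the standing red blocks are clearly larger. The blue weight hangs on the other bar. Next I'll fit the poses.

```bash
cat > h.py <<'E'
from workcell import *
import numpy as np
from scipy.optimize import least_squares
def proj(n,X):
    m=camera_model(n);p=(m['R']@np.asarray(X,float).T).T+m['t'];p=p@m['camera_matrix'].T
    return p[:,:2]/p[:,2:]
def place(P,L):
    c,s=np.cos(P[3]),np.sin(P[3]);return np.asarray(L)@np.array([[c,s,0],[-s,c,0],[0,0,1]])+P[:3]
def fit(obs,x0):
    def r(P): return np.concatenate([(proj(n,place(P,L))-U).ravel() for n,L,U in obs])
    o=least_squares(r,x0,loss='soft_l1',x_scale=[.01,.01,.01,.05]);return o.x,r(o.x).reshape(-1,2).round(1)
S=lambda a:np.array(a)/4+[190,120]
C=lambda a:np.array(a)/3.5+[355,180]
E
python3 - <<'E'
from h import *
rack=[('side',[[-.125,-.055,.012],[.125,-.055,.012],[-.125,.055,.012],[-.065,-.15,.15],[.065,-.15,.15]],S([[288,385],[764,338],[278,252],[401,274],[695,238]])),
('scene',[[-.125,-.055,.012],[-.125,.055,.012],[.125,-.055,.012],[.125,.055,.012],[-.065,-.15,.15],[.065,-.15,.15]],C([[268,215],[448,262],[175,522],[388,578],[113,54],[42,199]]))]
P,r=fit(rack,[.6,.3,0,0]);print('rack',P.round(4),r.tolist())
w=[('side',[[-.02,-.022,.056],[.02,-.022,.056],[-.02,.022,.056],[.02,.022,.056]],S([[350,180],[432,172],[340,122],[425,115]])),
('scene',[[-.02,-.022,.056],[.02,-.022,.056],[.02,.022,.056]],C([[224,38],[209,84],[297,93]]))]
W,r=fit(w,[.5,.2,.1,0]);print('red',W.round(4),r.tolist())
c,s=np.cos(P[3]),np.sin(P[3]);d=W[:3]-P[:3];print('red in rack',[c*d[0]+s*d[1],-s*d[0]+c*d[1],d[2]])
m=[('side',[[0,0,0]],[[337,367]]),('scene',[[0,0,0]],[[261.5,233.5]])]
o=least_squares(lambda p:np.concatenate([(proj(n,[p])-U).ravel() for n,L,U in m]),[.5,-.1,.0]);print('mark',o.x.round(4),o.fun.round(2))
from scipy.spatial.transform import Rotation as R
st=read_state();print(R.from_rotvec(st['tcp_rot']).as_matrix().round(3),st['width'])
E
```

```text
rack [ 0.563   0.2563 -0.0008 -0.2354] [[-1.6, -0.9], [0.7, -1.1], [-1.4, -1.2], [-0.6, 0.5], [0.2, 2.4], [-0.1, -0.2], [0.9, -1.2], [-1.4, 0.3], [1.2, 3.2], [-0.8, 0.2], [-0.7, 0.5]]
red [ 0.4849  0.203   0.1048 -0.2121] [[-1.1, -0.3], [0.7, -0.7], [-0.7, -0.0], [-0.4, -0.5], [-0.2, 0.9], [-0.1, -0.3], [-1.2, 2.0]]
red in rack [np.float64(-0.06357889756676838), np.float64(-0.0701277011981648), np.float64(0.10560413586121868)]
mark [ 0.4431 -0.1444  0.0024] [-0.65 -0.48 -0.98  0.62]
[[-0.964  0.267 -0.001]
 [ 0.267  0.964 -0.002]
 [ 0.    -0.002 -1.   ]] 1.0025430968900768
```

The fits agree with the given sizes: the red weight is at rack (-65, -70, 106) mm, the rack yaw is -0.235 rad and the mark is at z = 2 mm. I'll move above the red weight, then turn the tool +1.536 rad about its z.

```bash
python3 -m crank '[[[-2.94,-2.5,0,0,0,0],[-2.94,-2.5,0,0,0,0],[-2.94,-2.5,0,0,0,0],[-2.94,-2.5,0,0,0,0],[-2.94,-2.5,0,0,0,0],[-2.94,-2.5,0,0,0,0],[-2.94,-2.5,0,0,0,0]]]' 7.5 60
python3 -m crank '[[[-2.94,-2.5,0,0,0,0],[-2.94,-2.5,0,0,0,0],[-2.94,-2.5,0,0,0,0],[-2.94,-2.5,0,0,0,0],[-2.94,-2.5,0,0,0,0],[-2.94,-2.5,0,0,0,0],[-2.94,-2.5,0,0,0,0]]]'
python3 -m crank '[[[0,0,0,0,0,0.12],[0,0,0,0,0,0.12],[0,0,0,0,0,0.12],[0,0,0,0,0,0.12],[0,0,0,0,0,0.12],[0,0,0,0,0,0.12],[0,0,0,0,0,0.12]]]'
python3 -m crank '[[[0,0,0,0,0,0.12],[0,0,0,0,0,0.12],[0,0,0,0,0,0.12],[0,0,0,0,0,0.12],[0,0,0,0,0,0.12],[0,0,0,0,0,0.1],[0,0,0,0,0,0]]]'
cat > go.py <<'E'
import sys
from h import *
from scipy.spatial.transform import Rotation as R
s=read_state();M=R.from_rotvec(s['tcp_rot']).as_matrix();t=np.array(eval(sys.argv[1]));yaw=eval(sys.argv[2])
T=np.column_stack([[np.sin(yaw),-np.cos(yaw),0],[np.cos(yaw),np.sin(yaw),0],[0,0,-1]])
print('t',s['time'],'pos',s['tool_pos'].round(4),'q',np.round(s['q'],2),'w',s['width'],s['grip_force'])
print('tool cm',(M.T@(t-s['tool_pos'])*100).round(2),'rot',R.from_matrix(M.T@T).as_rotvec().round(3))
E
python3 go.py '[.4835,.203,.126]' -.235
python3 - <<'E'
from h import *
import cv2
print(camera_model('wrist'));cv2.imwrite('pics/w1.png',read_camera('wrist'))
E
```

```text
time: 0.68
tool_pos: [0.332, 0.4252, 0.2308]
tcp_rot: [-0.422, -3.113, 0.001]
wrist_force: [0.5, -0.2, 0.4]
width: 0.879
grip_force: 0.0
time: 1.27
tool_pos: [0.4837, 0.2017, 0.231]
tcp_rot: [-0.422, -3.113, 0.0]
wrist_force: [0.1, 0.4, 0.2]
width: 0.878
grip_force: 0.0
time: 1.85
tool_pos: [0.4829, 0.2033, 0.2307]
tcp_rot: [-1.663, -2.665, 0.001]
wrist_force: [-0.7, 0.0, -0.9]
width: 0.877
grip_force: 0.0
time: 2.43
tool_pos: [0.4829, 0.2034, 0.2308]
tcp_rot: [-2.473, -1.938, 0.001]
wrist_force: [-0.5, -0.7, 0.5]
width: 0.879
grip_force: 0.0
t 2.4333 pos [0.4829 0.2034 0.2308] q [ 0.35 -0.02  1.92  0.    1.24  0.59] w 0.8791401323685024 0.0
{'camera_matrix': array([[376.26654989,   0.        , 320.08730598],
       [  0.        , 376.26654989, 241.16547099],
       [  0.        ,   0.        ,   1.        ]]), 'R': array([[ 0.97118996, -0.23830172, -0.00153627],
       [-0.2248876 , -0.91861585,  0.32491613],
       [-0.07883931, -0.31520979, -0.94574159]]), 't': array([-0.41995428,  0.25328329,  0.48211232])}Traceback (most recent call last):
  File "go.py", line 7, in <module>
    print('tool cm',(M.T@(t-s['tool_pos'])*100).round(2),'rot',R.from_matrix(M.T@T).as_rotvec().round(3))
                                                               ~~~~~~~~~~~~~^^^^^^^
  File "scipy/spatial/transform/_rotation.pyx", line 1143, in scipy.spatial.transform._rotation.Rotation.from_matrix
ValueError: Non-positive determinant (left-handed or null coordinate frame) in rotation matrix 0: [[-9.99979212e-01  6.42743171e-03  5.12628568e-04]
 [ 6.42784454e-03  9.99979015e-01  8.07776943e-04]
 [ 5.07425880e-04 -8.11055248e-04  9.99999542e-01]].
```

View pics/w1.png

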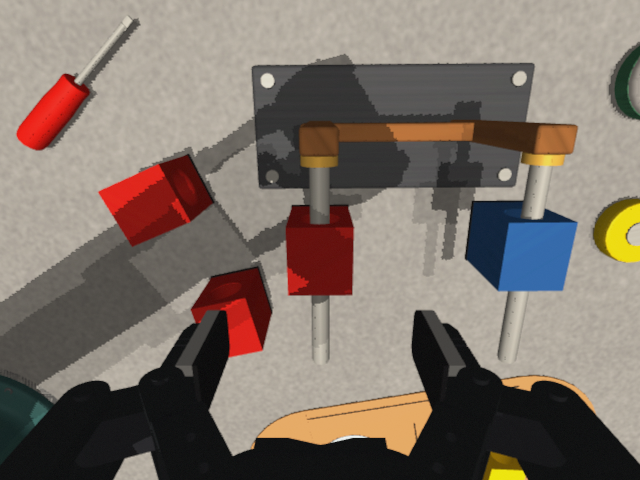

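The wrist view shows the red weight on its bar at image column 320, with fingers straddling it, and its free bar end at (320,362). I'll compare that with projections of the fitted model.

```bash
sed -i 's/np.sin(yaw),-np.cos(yaw),0/-np.sin(yaw),np.cos(yaw),0/' go.py
python3 go.py '[.4835,.203,.126]' -.235
python3 - <<'E'
from h import *
P=[.563,.2563,0,-.2354]
print(proj('wrist',place(P,[[-.065,-.15,.15],[.065,-.15,.15],[-.085,-.092,.163],[-.045,-.092,.163],[-.085,-.048,.163],[-.045,-.048,.163],[.125,.055,.012],[-.125,.055,.012],[-.125,-.055,.012]])).round(0).tolist())
import cv2
a=cv2.imread('pics/w1.png')[190:380,270:370];cv2.imwrite('pics/c3.png',cv2.resize(a,None,fx=3,fy=3))
E
```

```text
t 2.4833 pos [0.483  0.2034 0.2308] q [ 0.35 -0.02  1.92 -0.    1.24  0.59] w 0.8767238403689551 0.0
tool cm [-0.02  0.07 10.48] rot [-0.001  0.    -0.002]
[[321.0, 358.0], [507.0, 358.0], [289.0, 292.0], [354.0, 292.0], [287.0, 224.0], [356.0, 224.0], [539.0, 61.0], [252.0, 62.0], [259.0, 187.0]]
```

View pics/c3.png

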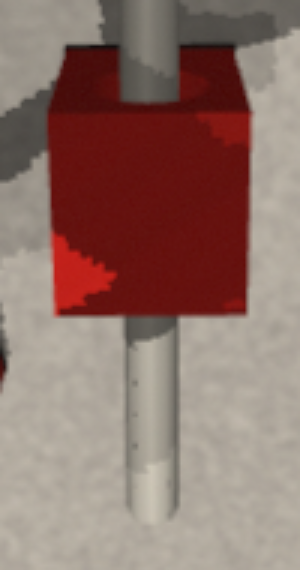

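The weight's top face spans about rows 227-295 and columns 286.5-353.5, within 1-2 mm of the model. I'll go down and grip.

```bash
python3 -m crank '[[[-0.1,-0.03,2.5,0,0,0],[-0.1,0,2.5,0,0,0],[0,0,2.5,0,0,0],[0,0,1.5,0,0,0],[0,0,1,0,0,0],[0,0,0.48,0,0,0],[0,0,0,0,0,0]]]'
python3 -m crank '[[[0,0,0,0,0,0],[0,0,0,0,0,0],[0,0,0,0,0,0],[0,0,0,0,0,0],[0,0,0,0,0,0],[0,0,0,0,0,0],[0,0,0,0,0,0],[0,0,0,0,0,0]]]' 3 60
```

```text
time: 3.07
tool_pos: [0.482, 0.2014, 0.1255]
tcp_rot: [-2.469, -1.942, 0.003]
wrist_force: [1.2, 0.9, 0.2]
width: 0.875
grip_force: 0.0
time: 3.73
tool_pos: [0.4836, 0.2022, 0.1281]
tcp_rot: [2.47, 1.94, 0.004]
wrist_force: [-1.9, -0.4, 5.8]
width: 0.459
grip_force: 61.7
```

```bash
python3 -m crank '[[[0,0,-0.3,0,0,0],[0,0,-0.3,0,0,0],[0,0,-0.25,0,0,0],[0,0,0,0,0,0],[0,0,0,0,0,0]]]'; python3 go.py '[.4836,.2022,.1351]' -.235; python3 - <<'E'
from h import *
import cv2
cv2.imwrite('pics/w2.png',cv2.resize(read_camera('wrist')[170:400,220:420],None,fx=2.6,fy=2.6))
E
```

```text
time: 4.15
tool_pos: [0.4821, 0.2015, 0.1345]
tcp_rot: [-2.47, -1.941, 0.001]
wrist_force: [-1.0, -0.5, -5.6]
width: 0.458
grip_force: 60.8
t 4.15 pos [0.4821 0.2015 0.1345] q [ 0.35  0.06  2.03 -0.    1.06  0.59] w 0.4575411050680312 60.83935260772705
tool cm [ 0.1   0.12 -0.06] rot [-0.001  0.001 -0.004]
```

View pics/w2.png

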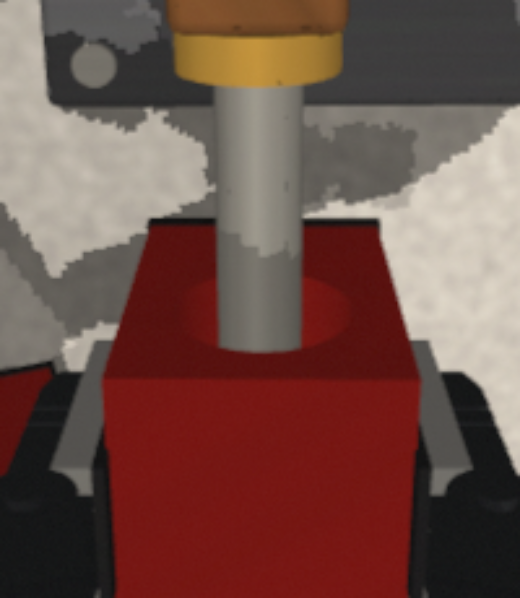

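The bar shows at columns 216-302 inside the hole at 183-350, so it is centred to about 1 mm, and the wrist force is just the weight's own load. I'll slide it off along -x of the tool.

```bash
python3 -m crank '[[[-0.8,0,0,0,0,0],[-1.5,0,0,0,0,0],[-1.5,0,0,0,0,0],[-1,0,0,0,0,0],[0,0,0,0,0,0]]]'
python3 go.py '[.4836,.2022,.1351]' -.235
```

```text
time: 4.62
tool_pos: [0.4698, 0.1524, 0.1344]
tcp_rot: [2.472, 1.939, -0.004]
wrist_force: [1.4, -0.2, -5.4]
width: 0.463
grip_force: 60.9
t 4.6167 pos [0.4698 0.1524 0.1344] q [ 0.26  0.01  2.08 -0.    1.05  0.51] w 0.46321208043789985 60.89460611343384
tool cm [ 5.16  0.15 -0.08] rot [-0.001  0.002 -0.006]
```

```bash
python3 -m crank '[[[-1,0,0,0,0,0],[-1.5,0,0,0,0,0],[-1.5,0,0,0,0,0],[-1.5,0,0,0,0,0],[-1.5,0,0,0,0,0],[-1.5,0,0,0,0,0],[-1,0,0,0,0,0],[0,0,0,0,0,0]]]'
python3 -m crank '[[[0,0,0,0,0,0],[0,0,0,0,0,0]]]'
python3 go.py '[.443,-.1445,.1351]' -.235
python3 - <<'E'
from h import *
s=read_state();d=s['tool_pos']-[.563,.2563,0];a=-.2354;print('rack y',-np.sin(a)*d[0]+np.cos(a)*d[1])
E
```

```text
time: 5.28
tool_pos: [0.4481, 0.061, 0.1349]
tcp_rot: [2.472, 1.939, -0.001]
wrist_force: [-0.3, 0.7, -6.1]
width: 0.458
grip_force: 60.9
time: 5.45
tool_pos: [0.449, 0.0629, 0.1352]
tcp_rot: [-2.471, -1.94, -0.001]
wrist_force: [0.5, 0.5, -4.5]
width: 0.46
grip_force: 60.9
t 5.45 pos [0.449  0.0629 0.1352] q [ 0.08 -0.08  2.16  0.    1.06  0.32] w 0.4602658410339831 60.91278076171875
tool cm [-20.3    4.33  -0.  ] rot [ 0.001 -0.001 -0.004]
rack y -0.21460316175888103
```

Clear of the bar: rack y is about -0.215. Next I'll carry it above the mark.

```bash
python3 -m crank '[[[-1.5,0.33,0,0,0,0],[-3,0.65,0,0,0,0],[-3.5,0.75,0,0,0,0],[-3.5,0.75,0,0,0,0],[-3.5,0.75,0,0,0,0],[-3,0.6,0,0,0,0],[-1.7,0.35,0,0,0,0],[-0.6,0.15,0,0,0,0]]]'
python3 -m crank '[[[0,0,0,0,0,0],[0,0,1.5,0,0,0],[0,0,2,0,0,0],[0,0,2,0,0,0],[0,0,1.5,0,0,0],[0,0,1,0,0,0],[0,0,0,0,0,0],[0,0,0,0,0,0]]]'
python3 go.py '[.443,-.1445,.03]' -.235
python3 - <<'E'
from h import *
import cv2
a=read_camera('side');b=read_camera('scene')
cv2.imwrite('pics/p1.png',np.hstack([cv2.resize(a[270:430,240:440],None,fx=2,fy=2),cv2.resize(b[150:310,180:380],None,fx=2,fy=2)]))
s=read_state();W=np.r_[s['tool_pos']-[0,0,.0215],-.235]
L=[[x,y,z] for z in(0,.056) for x in(-.02,.02) for y in(-.022,.022)]
print(((proj('side',place(W,L))-[240,270])*2).round().tolist(),((proj('scene',place(W,L))-[180,150])*2+[400,0]).round().tolist())
E
```

```text
time: 6.12
tool_pos: [0.4434, -0.147, 0.1353]
tcp_rot: [2.471, 1.938, 0.0]
wrist_force: [0.2, 1.2, -5.3]
width: 0.462
grip_force: 61.1
time: 6.78
tool_pos: [0.4426, -0.1437, 0.0547]
tcp_rot: [-2.468, -1.941, 0.001]
wrist_force: [0.3, -0.5, -5.4]
width: 0.459
grip_force: 61.4
t 6.7833 pos [ 0.4426 -0.1437  0.0547] q [-0.37  0.06  2.2   0.    0.88 -0.13] w 0.45916375679100424 61.39569640159607
tool cm [-0.07  0.07  2.47] rot [-0.001 -0.    -0.003]
[[172.0, 198.0], [164.0, 149.0], [225.0, 192.0], [215.0, 143.0], [171.0, 156.0], [163.0, 106.0], [226.0, 149.0], [216.0, 99.0]] [[549.0, 132.0], [584.0, 140.0], [531.0, 153.0], [567.0, 162.0], [543.0, 91.0], [579.0, 100.0], [524.0, 112.0], [562.0, 121.0]]
```

View pics/p1.png

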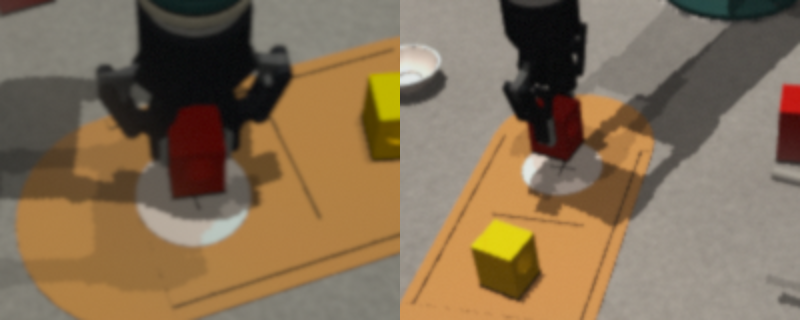

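The weight hangs above the circle where projected: its near lower edge is at (170-225, ~195), and the circle is beneath it. I'll lower it the remaining ~31 mm slowly.

```bash
python3 -m crank '[[[-0.03,0.03,0.8,0,0,0],[-0.03,0.03,0.8,0,0,0],[0,0,0.6,0,0,0],[0,0,0.4,0,0,0],[0,0,0.2,0,0,0],[0,0,0.1,0,0,0],[0,0,0,0,0,0],[0,0,0,0,0,0]]]'
python3 -m crank '[[[0,0,0.1,0,0,0],[0,0,0.05,0,0,0],[0,0,0.05,0,0,0],[0,0,0,0,0,0],[0,0,0,0,0,0]]]'
```

```text
time: 7.55
tool_pos: [0.4433, -0.1456, 0.0261]
tcp_rot: [2.47, 1.941, 0.0]
wrist_force: [-0.1, -0.4, -5.0]
width: 0.46
grip_force: 61.6
time: 7.97
tool_pos: [0.4432, -0.1455, 0.024]
tcp_rot: [2.47, 1.941, 0.0]
wrist_force: [0.3, -0.4, -5.7]
width: 0.461
grip_force: 61.6
```

```bash
python3 -m crank '[[[0,0,0.05,0,0,0],[0,0,0.05,0,0,0],[0,0,0.05,0,0,0],[0,0,0,0,0,0],[0,0,0,0,0,0]]]'
python3 -m crank '[[[0,0,0.05,0,0,0],[0,0,0.05,0,0,0],[0,0,0,0,0,0],[0,0,0,0,0,0]]]'
```

```text
time: 8.38
tool_pos: [0.4434, -0.1456, 0.0233]
tcp_rot: [2.47, 1.941, -0.0]
wrist_force: [-3.5, 0.4, 5.9]
width: 0.462
grip_force: 62.7
time: 8.72
tool_pos: [0.4434, -0.1456, 0.0232]
tcp_rot: [-2.47, -1.941, 0.0]
wrist_force: [-6.7, 2.6, 14.7]
width: 0.464
grip_force: 63.8
```

The weight is on the card. I'll ease off the load, open the fingers and retreat straight up.

```bash
python3 -m crank '[[[0,0,-0.1,0,0,0],[0,0,0,0,0,0],[0,0,0,0,0,0]]]' - 20
python3 -m crank '[[[0,0,0,0,0,0],[0,0,0,0,0,0],[0,0,0,0,0,0],[0,0,0,0,0,0],[0,0,0,0,0,0],[0,0,0,0,0,0]]]' 7
python3 -m crank '[[[0,0,-0.5,0,0,0],[0,0,-1.5,0,0,0],[0,0,-2.5,0,0,0],[0,0,-3,0,0,0],[0,0,-3,0,0,0],[0,0,-3,0,0,0],[0,0,-2,0,0,0],[0,0,0,0,0,0]]]'
python3 - <<'E'
from h import *
import cv2
cv2.imwrite('pics/f1.png',np.hstack([cv2.resize(read_camera('side')[100:430,220:460],(400,550)),cv2.resize(read_camera('scene')[130:330,180:500],(400,250)).repeat(1,0) if 0 else cv2.copyMakeBorder(cv2.resize(read_camera('scene')[130:330,180:500],(400,250)),0,300,0,0,0)]))
E
```

```text
time: 8.97
tool_pos: [0.4434, -0.1456, 0.0233]
tcp_rot: [2.47, 1.941, 0.0]
wrist_force: [-3.9, 1.4, 7.1]
width: 0.458
grip_force: 63.1
time: 9.47
tool_pos: [0.4433, -0.1455, 0.0224]
tcp_rot: [2.47, 1.941, 0.0]
wrist_force: [0.1, -0.5, -0.8]
width: 0.821
grip_force: 0.0
time: 10.13
tool_pos: [0.4467, -0.1468, 0.1835]
tcp_rot: [2.463, 1.935, 0.008]
wrist_force: [1.3, -0.2, 0.7]
width: 0.821
grip_force: 0.0
```

View pics/f1.png

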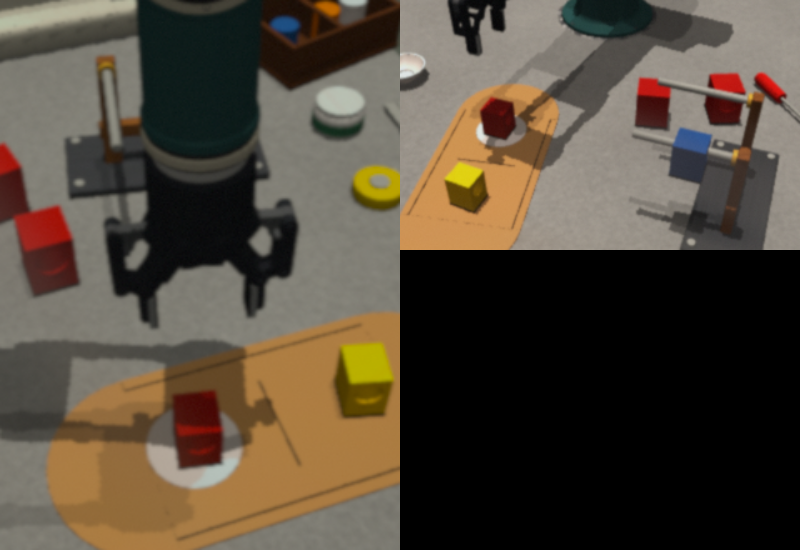

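The red weight stands upright in the white circle, its foot at (200,463) in the side view. The blue weight still hangs on its bar at (690,155), and the gripper is clear.

```bash
python3 -c "
from workcell import *
print(finish_job())"
```

```text
the job is handed in; nothing more can be done
None
```

I slid the red weight off its bar, set it down upright inside the white circle and let go, leaving the blue weight hanging on its bar; the job is handed in, at about 10 s on the robot's clock, but no verdict came back.

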